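# Nest the matching moulding in the stop cradle and jog the pair flush with the thumbwheel

## Task

Roll the stop cradle's thumbwheel with a fingertip until its jaw is fully back, then set whichever of the two loose mouldings nests on the V-ridged one in the cradle snugly down on it, ridge into groove. Roll the wheel the other way until the jaw has pushed both mouldings flush against the end stop. Move the jaw by the wheel only, and leave the other moulding, the sanding block and the screw jar where they are.

Things in the scene. Friction and masses are not known exactly. Their poses are not given: they have to be found in the camera images.
- cradle: Fixed stop cradle right of the rip fence (fence 64 mm tall, along x at y 0.13 to 0.19; table z = 0 on both sides). Plywood bed 280 x 76 x 12 mm. Origin: centre of the bed's underside; x runs along the bed toward the end stop, z up. Side rails (inner faces y = +-27 mm, top z = 21 mm) flank the moulding. Aluminium wheel housing at x -133 to -39 mm, 42 mm wide, 48 mm high.
- stop_face (a point): Middle of the inner face of the cradle's steel end stop, 125 mm in +x from the cradle's origin, at bed height (12 mm above the table). The stop is 56 mm wide and reaches 64 mm above the table. A moulding flush with the stop has its origin at x = +65 mm in the cradle frame.
- jaw: Sliding steel jaw plate, 14 mm thick, 50 mm wide, top 63.5 mm above the table. Origin: on its face toward the end stop, at table height; axes as the cradle's. Its x in the cradle frame: -24 mm fully back (open), -3 to +2 mm at the start, +5 mm bearing on mouldings flush with the stop, +7 mm end of travel. Driven by the wheel through a rack, stays where left; never push it directly.
- wheel (a joint): Turn of the black ribbed thumbwheel, rad: +1.6 is jaw fully back, -0.33 jaw bearing on flush mouldings; 15 mm jaw travel per rad. Starts between -0.15 and 0.3. The wheel's top moves the same way as the jaw: drag it away from the end stop to open, toward it to close. Friction about 0.06 Nm (2 N at the rim); at the end of travel the fingertip slips on it.
- wheel_axle (a point): Thumbwheel centre: on the cradle's centre line, at x = -86 mm in the cradle frame, 46 mm above the table. Radius 40 mm over its 20 ribs (1 mm proud), 22 mm wide, axle along the cradle's y. Fixed cheeks of 34 mm radius on both sides bare only a 6 mm rim: it cannot be pinched. Press its top (86 mm above the table) with 3 to 20 N and drag; about 25 mm either side of the top per stroke.
- base_moulding: Loose moulding lying in the cradle between stop and jaw: 120 mm long (x), 50 mm wide (y), chevron section: upright side faces 22 mm high, a V ridge along the middle of the top 18 mm higher (overall 40 mm), a matching V groove beneath. Origin: middle of its underside at the height of its lower edges (12 mm above the table in the cradle); z up.
- vee_moulding: Loose moulding of the same wood, size, section, origin and axes as base_moulding, about 0.14 kg, on the table left of the rip fence. Grasp it across its 50 mm width by its upright side faces (lowest 22 mm). Nested on base_moulding, its origin is 22 mm above base_moulding's.
- square_moulding: Loose moulding of the same wood, length, width and height (120 x 50 x 40 mm) but with a square tongue 20 mm wide on top and a square groove below: it does not nest on the V ridge. Also left of the fence (the two places are swapped at random); it must stay there. Origin: centre of its underside.
- sanding_block: Cork sanding block 66 x 110 x 32 mm lying behind the loose mouldings; bystander. Origin: centre of its underside.
- screw_jar: Jar of screws, 62 mm diameter, 92 mm tall, standing beyond the cradle's end stop; bystander. Origin: centre of its underside.

How it is judged:
On the way, in this order (a step that is already met when the one before it is completed fails the run):
1. the thumbwheel has been rolled until the jaw is fully back (within 4 mm) (x of jaw in the frame of cradle below -0.02 m), for 0.2 s.
2. the matching moulding is nested on the one in the cradle and let go (z of vee_moulding in the frame of base_moulding between 0.018 and 0.026 m and y of vee_moulding in the frame of base_moulding between -0.005 and 0.005 m and horizontal distance between vee_moulding and base_moulding below 0.035 m and contact force between the fingers and vee_moulding below 0.1 N), for 0.2 s.
At the end, for the whole second after the job is handed in: The matching moulding is nested at rest on the one in the cradle (18 to 26 mm above it, within 5 mm sideways, 0.08 rad in direction, tilt under 0.12); base flat in the bed; both within 3 mm of the end stop and of each other; jaw within 3 mm of them (x of jaw in the frame of cradle above 0.002 m and x of each of base_moulding, vee_moulding in the frame of cradle above 0.062 m and x of vee_moulding in the frame of base_moulding between -0.003 and 0.003 m and y of vee_moulding in the frame of base_moulding between -0.005 and 0.005 m and z of vee_moulding in the frame of base_moulding between 0.018 and 0.026 m and angle between the x axis of vee_moulding and the x axis of cradle, either way round below 0.08 rad and angle between vee_moulding's own z axis and vertical below 0.12 rad and angle between base_moulding's own z axis and vertical below 0.06 rad and height (world z) of base_moulding below 0.016 m and linear speed of vee_moulding below 0.01 m/s); the robot touches nothing.
It fails at once if the robot pushes the jaw itself (contact force between any of the fingers, the arm and jaw above 2 N).
It fails at once if the moulding that does not nest is moved more than 30 mm (distance of square_moulding from where it was at the start of the episode above 0.03 m).
It fails at once if the sanding block or the screw jar is moved more than 30 mm (distance of any of sanding_block, screw_jar from where it was at the start of the episode above 0.03 m).
It fails at once if the jar is tipped over (angle between screw_jar's own z axis and vertical above 0.5 rad).
It also fails if it takes over 72 s, if anything falls off the work surface, if the arm or the gripper's body presses on something with over 40 N, if the wrist force passes 120 N, or if a joint passes its speed limit or range.

## Robot

A 6-joint arm with a two-finger parallel gripper is mounted at the origin on a cart in front of the work surface, level with it; the furniture and walls round the work are solid. World frame = base frame: x ahead of the robot, y to its left, z up, the work surface at z = 0. Lengths are in m, angles in rad, forces in N, time in s.
With the tool pointing down it reaches from about 0.35 to 0.975 m from the base axis. Payload 4.9 kg.
Tool frame: the origin (TCP) lies midway between the tips of the shut fingers; the grasp point (between the pads) lies 19 mm behind it (ctrl.tcp_to_grasp is the distance from the TCP to the grasp point, in m); z points along the fingers, y is the line along which they close (so a half turn about z gives the same grasp; the last joint's range is limited). The gripper opens to 85 mm and grips with 20 to 120 N. Pads are 22 mm wide; open, the fingers measure 114 mm over their backs; the gripper's body (76 mm by 85 mm) begins 54 mm behind the grasp point. The pads swing forward as they close: fully open they stand 13 mm farther back than shut.
Start: joints at [-1.372, 0.053, 1.613, -0, 1.476, -0.119], TCP at [0.195, -0.594, 0.231] pointing down, gripper open.
Joint ranges: [-3.01, 3.01], [-1.01, 2.22], [0.06, 2.58], [-1.02, 4.17], [0.09, 2.62], [-3.14, 3.14]. Speed limits (rad/s): [2.57, 2.57, 3.14, 3.14, 3.14, 3.14].

## Interface

Orientations are given as a rotation vector (axis times angle).
In Python, from station import ctrl gives the robot as it stands.
- The arm moves only by the tool step_hand, called after "Emit:" by a JSON object that holds its "api" and its "payload". Schema: {"type":"object","properties":{"segments":{"type":"array","items":{"type":"array","items":{"type":"number"},"minItems":7,"maxItems":7},"minItems":1,"maxItems":20},"grip_force":{"type":"number"},"only":{"type":"string"},"quiet":{"type":"boolean"},"lines":{"type":"string"}},"required":["segments"],"additionalProperties":false}. segments is a list of rows, 1 to 20 of them, each of 7 numbers: the finger opening in m, then dx, dy, dz in m, then a rotation vector rx, ry, rz in rad; each row is the pose to reach, as a shift and turn from the pose commanded when the call began, along the tool's axes at that moment; what a row does not reach only later rows make up. A row lasts 1/12 s, in which the tool goes at most 0.0417 m and 0.125 rad, less where a joint would pass 70% of its speed; a pose out of reach is approached as far as the arm can. The fingers move at their own pace and stop on an object; grip_force is the grip in N (left out, the last holds). Time passes only in rows, so rows that do not move let the fingers close. The tool returns the time, the measured TCP pose, the force, the opening and the grip force at its end. only (a regular expression) keeps the lines of the reply that match it, lines (a string "A,B") keeps lines A to B, and quiet returns only ok. Input that does not fit is refused with a message, and nothing moves.
- ctrl.get_obs(): the state, without advancing time (a new reading comes with each control period).
- ctrl.get_image(name): name is "scene" or "top"; returns the picture (420x560x3 uint8, red, green, blue); there is no depth.
- ctrl.camera_params(name): a dict with "fx", "fy", "cx", "cy" (pixels), "T" (4x4, takes a point from camera to world coordinates). Camera axes: x right, y down, z forward; pixel columns grow to the right and rows downward; lengths in m; the calibration is good to about 2 mm. A picture is of the moment at which its call begins. camera_params takes no time and is no camera call.
- ctrl.finish_job(): hands the job in; it is judged then, once.
The state is a dict: "t": time; "q": joint angles; "dq": joint speeds; "effort": joint torques, N m; "tool_pos": TCP position; "tool_rot": TCP orientation; "contact_force": force on the tool from outside, world axes, zero at the start; "wrist_torque": the same for the moment, N m; "opening": finger opening in m; "grip_force": force on a finger pad.
Only numpy, scipy, OpenCV 4.12 (cv2) and the standard library are available. Lean on these libraries where they do the work, as an engineer would, in place of code of your own. Each camera call takes 0.05 s, during which the arm holds its last target. There are 200 camera calls.

## Working session

There is one attempt and no reset: what is moved stays moved. The work goes in short steps, Python scripts to look and compute and a tool call to move; the robot and the scene stay as the last step left them, time stands still between calls to the robot, and variables do not carry over. Pictures are saved under pics/ and viewed, at most 10 in all, crops included, and the job is handed in when it is done.

```bash
ls; mkdir -p pics; python3 - <<'E'
from station import ctrl
import cv2, numpy as np
for n in("scene","top"):
    im=ctrl.get_image(n); cv2.imwrite(f"pics/{n}0.png",im[:,:,::-1])
    p=ctrl.camera_params(n); print(n,{k:np.round(v,4) for k,v in p.items()})
o=ctrl.get_obs(); print(o["t"],o["tool_pos"],o["tool_rot"],o["opening"],ctrl.tcp_to_grasp)
E
```

```text
pics
station.py
scene {'fx': np.float64(448.104), 'fy': np.float64(448.104), 'cx': np.float64(278.1653), 'cy': np.float64(210.2495), 'T': array([[-0.7282, -0.4251,  0.5376,  0.1579],
       [-0.6852,  0.4676, -0.5584,  0.6534],
       [-0.014 , -0.775 , -0.6318,  0.6085],
       [ 0.    ,  0.    ,  0.    ,  1.    ]])}
top {'fx': np.float64(400.8967), 'fy': np.float64(400.8967), 'cx': np.float64(280.9732), 'cy': np.float64(211.2288), 'T': array([[-0.0166, -0.998 ,  0.0609,  0.5435],
       [-0.9999,  0.0164, -0.0047,  0.177 ],
       [ 0.0037, -0.061 , -0.9981,  1.0394],
       [ 0.    ,  0.    ,  0.    ,  1.    ]])}
0.1 [ 0.19515819 -0.59314145  0.23018155] [-3.10012719e+00 -4.96803386e-01  2.01178114e-04] 0.08538318252189356 0.0187
```

View pics/top0.png

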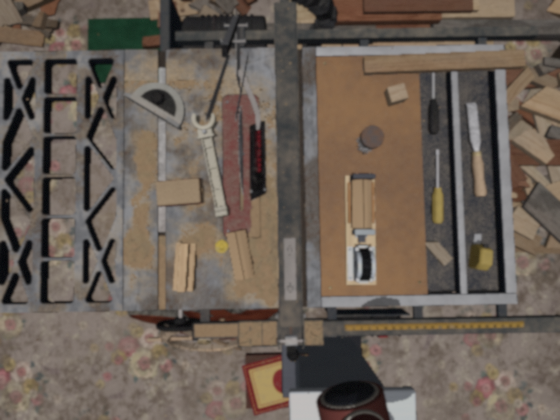

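View pics/scene0.png

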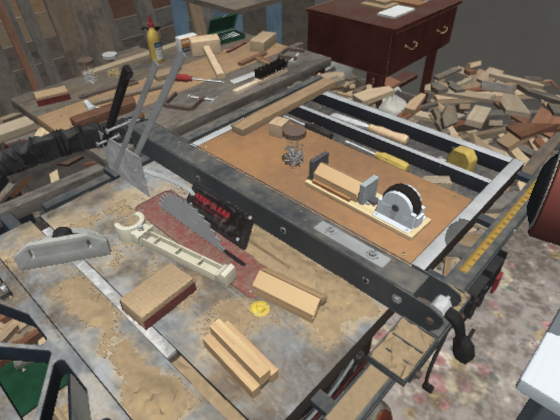

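```bash
python3 - <<'E'
import cv2, numpy as np
t=cv2.imread("pics/top0.png"); s=cv2.imread("pics/scene0.png")
r=lambda a:cv2.resize(a,(400,300),interpolation=cv2.INTER_CUBIC)
a=cv2.resize(t[220:300,160:260],(400,320),interpolation=cv2.INTER_CUBIC)   #4x
b=cv2.resize(t[170:290,335:390],(275,600),interpolation=cv2.INTER_CUBIC)  #5x
c=cv2.resize(s[260:395,195:335],(420,405)[:2],interpolation=cv2.INTER_CUBIC) #3x
d=cv2.resize(s[145:235,300:435],(405,270),interpolation=cv2.INTER_CUBIC)
A=np.zeros((600,800,3),np.uint8); A[:320,:400]=a; A[330:600,:405]=d; A[:600,410:685]=b
cv2.imwrite("pics/c1.png",A); cv2.imwrite("pics/c2.png",cv2.resize(s[145:395,195:435],None,fx=2.4,fy=2.4,interpolation=cv2.INTER_CUBIC))
E
```

```text
(no output)
```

View pics/c1.png

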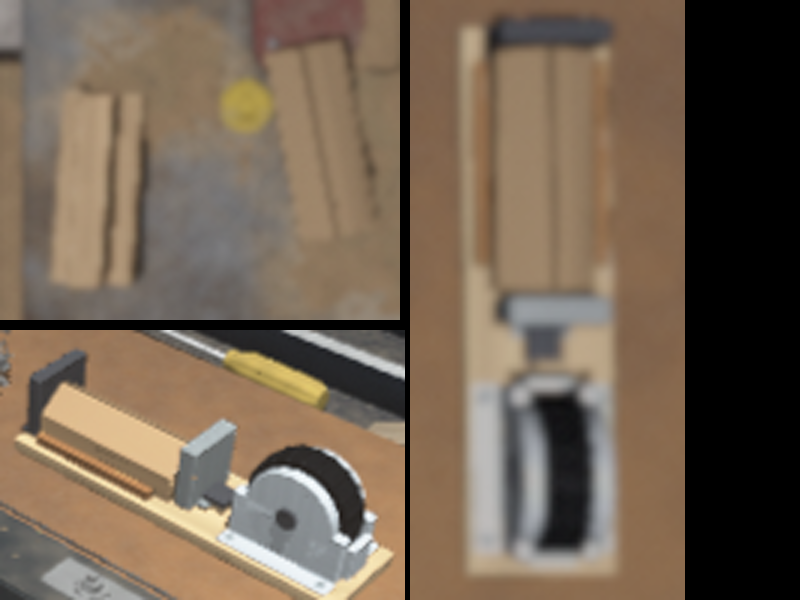

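View pics/c2.png

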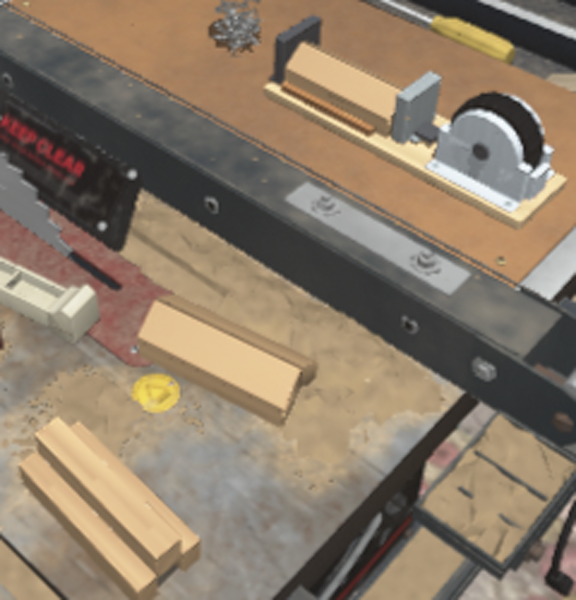

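```bash
cat > h.py <<'E'
from station import ctrl
import numpy as np, cv2
from scipy.spatial.transform import Rotation as R
def ray(n,u,v,z):
    p=ctrl.camera_params(n); d=p["T"][:3,:3]@[(u-p["cx"])/p["fx"],(v-p["cy"])/p["fy"],1]; o=p["T"][:3,3]
    return o+d*(z-o[2])/d[2]
def tool(target,yaw=None):
    "shift along tool axes from the present measured pose to world target; needed turn to point down with y-axis yaw"
    o=ctrl.get_obs(); r=R.from_rotvec(o["tool_rot"])
    s=r.inv().apply(np.array(target)-o["tool_pos"])
    out=[s]
    if yaw is not None:
        y=np.array([np.cos(yaw),np.sin(yaw),0]); z=np.array([0,0,-1.]); 
        if r.apply([0,1,0])@y<0: y=-y
        out.append((r.inv()*R.from_matrix(np.c_[np.cross(y,z),y,z])).as_rotvec())
    return [np.round(a,4) for a in out]
E
python3 - <<'E'
from h import *
im=cv2.imread("pics/top0.png")
hsv=cv2.cvtColor(im,cv2.COLOR_BGR2HSV)
P=lambda cx,cy:(cx/4+160-.375,cy/4+220-.375)
for c,z in (((305,45),.04),((335,240),.04),((268,52),.022),((300,242),.022),((340,40),.022),((372,232),.022)):
    print("vee",c,ray("top",*P(*c),z).round(4))
B=lambda cx,cy:((cx-410)/5+335-.4,cy/5+170-.4)
for n,c,z in (("ridge",(553,52),.052),("ridge",(553,290),.052),("bedTL",(462,26),.012),("bedBL",(468,574),.012),("bedBR",(616,574),.012),("stoptopL",(493,20),.064),("stoptopR",(610,20),.064),("stop innerR",(610,43),.064),("jawTfaceR",(610,297),.0635),("jaw L",(510,297),.0635),("wheel L top",(535,470),.086),("wheel R top",(588,470),.086)):
    print(n,ray("top",*B(*c),z).round(4))
S=lambda cx,cy:(cx/2.4+195-.3,cy/2.4+145-.3)
for n,c,z in (("vee ridge",(160,298),.04),("vee ridge",(303,372),.04),("bed nearcorner",(518,222),.012),("bed BR",(563,180),.012),("bedTL",(265,90),.012),("stop topL",(277,35),.064),("stop topR",(318,18),.064)):
    print(n,ray("scene",*S(*c),z).round(4))
E
```

```text
vee (305, 45) [0.5574 0.2854 0.04  ]
vee (335, 240) [0.4368 0.268  0.04  ]
vee (268, 52) [0.5536 0.3108 0.022 ]
vee (300, 242) [0.434  0.2917 0.022 ]
vee (340, 40) [0.5604 0.2651 0.022 ]
vee (372, 232) [0.4394 0.2463 0.022 ]
ridge [ 0.6781 -0.0329  0.052 ]
ridge [ 0.5601 -0.0295  0.052 ]
bedTL [0.6978 0.0052 0.012 ]
bedBL [0.4173 0.0096 0.012 ]
bedBR [ 0.416  -0.0657  0.012 ]
stoptopL [ 0.6927 -0.0014  0.064 ]
stoptopR [ 0.6918 -0.0588  0.064 ]
stop innerR [ 0.6804 -0.0585  0.064 ]
jawTfaceR [ 0.556  -0.0547  0.0635]
jaw L [ 0.5568 -0.006   0.0635]
wheel L top [ 0.4746 -0.0114  0.086 ]
wheel R top [ 0.4742 -0.0365  0.086 ]
vee ridge [0.5531 0.2874 0.04  ]
vee ridge [0.4344 0.2706 0.04  ]
bed nearcorner [0.4174 0.013  0.012 ]
bed BR [ 0.4165 -0.059   0.012 ]
bedTL [0.6893 0.0111 0.012 ]
stop topL [ 0.6918 -0.0069  0.064 ]
stop topR [ 0.682  -0.0557  0.064 ]
```

```bash
python3 - <<'E'
from h import *
print(tool([.493,-.029,.13],np.pi/2-.018))
E
```

```text
[array([ 0.4592, -0.4426,  0.1011]), array([-1.900e-03,  1.000e-04,  3.358e-01])]
```

Emit:
{"api": "step_hand", "payload": {"segments": [[0, 0.459, -0.443, 0.101, 0, 0, 0.336], [0, 0.459, -0.443, 0.101, 0, 0, 0.336], [0, 0.459, -0.443, 0.101, 0, 0, 0.336], [0, 0.459, -0.443, 0.101, 0, 0, 0.336], [0, 0.459, -0.443, 0.101, 0, 0, 0.336], [0, 0.459, -0.443, 0.101, 0, 0, 0.336], [0, 0.459, -0.443, 0.101, 0, 0, 0.336], [0, 0.459, -0.443, 0.101, 0, 0, 0.336], [0, 0.459, -0.443, 0.101, 0, 0, 0.336], [0, 0.459, -0.443, 0.101, 0, 0, 0.336], [0, 0.459, -0.443, 0.101, 0, 0, 0.336], [0, 0.459, -0.443, 0.101, 0, 0, 0.336], [0, 0.459, -0.443, 0.101, 0, 0, 0.336], [0, 0.459, -0.443, 0.101, 0, 0, 0.336], [0, 0.459, -0.443, 0.101, 0, 0, 0.336], [0, 0.459, -0.443, 0.101, 0, 0, 0.336], [0, 0.459, -0.443, 0.101, 0, 0, 0.336], [0, 0.459, -0.443, 0.101, 0, 0, 0.336], [0, 0.459, -0.443, 0.101, 0, 0, 0.336], [0, 0.459, -0.443, 0.101, 0, 0, 0.336]], "grip_force": 40}}

```text
t: 1.77
tool_pos: [0.4926, -0.0303, 0.1304]
tool_rot: [3.141, -0.031, 0.0]
contact_force: [0.5, 0.1, 0.0]
opening: -0.0002
grip_force: 0.0
```

```bash
python3 - <<'E'
from h import *
print(tool([.493,-.029,.09],np.pi/2-.018))
E
```

```text
[array([ 0.0004, -0.0013,  0.0404]), array([ 0.0003, -0.    , -0.0016])]
```

Emit:
{"api": "step_hand", "payload": {"segments": [[0, 0, -0.001, 0.03, 0, 0, 0], [0, 0, -0.001, 0.04, 0, 0, 0], [0, 0, -0.001, 0.042, 0, 0, 0], [0, 0, -0.001, 0.044, 0, 0, 0], [0, 0, -0.001, 0.045, 0, 0, 0], [0, 0, -0.001, 0.046, 0, 0, 0], [0, 0, -0.001, 0.046, 0, 0, 0]]}}

```text
t: 2.35
tool_pos: [0.4934, -0.0287, 0.0851]
tool_rot: [3.141, -0.029, 0.002]
contact_force: [-0.6, 0.1, -0.0]
opening: 0.0003
grip_force: 0.0
```

Emit:
{"api": "step_hand", "payload": {"segments": [[0, 0, 0, 0.001, 0, 0, 0], [0, 0, 0, 0.002, 0, 0, 0], [0, 0, 0, 0.003, 0, 0, 0], [0, 0, 0, 0.003, 0, 0, 0]]}}

```text
t: 2.68
tool_pos: [0.4942, -0.0286, 0.0826]
tool_rot: [3.141, -0.029, 0.005]
contact_force: [0.6, 0.3, 3.4]
opening: 0.0004
grip_force: 1.9
```

Emit:
{"api": "step_hand", "payload": {"segments": [[0, 0, 0, 0.001, 0, 0, 0], [0, 0, 0, 0.001, 0, 0, 0], [0, 0, 0, 0.001, 0, 0, 0]]}}

```text
t: 2.93
tool_pos: [0.4949, -0.0286, 0.0822]
tool_rot: [3.141, -0.029, 0.007]
contact_force: [2.8, 0.3, 6.9]
opening: 0.0002
grip_force: 3.1
```

Emit:
{"api": "step_hand", "payload": {"segments": [[0, -0.003, 0, -0.0005, 0, 0, 0], [0, -0.006, 0, -0.0014, 0, 0, 0], [0, -0.009, 0, -0.002, 0, 0, 0], [0, -0.012, 0, -0.0024, 0, 0, 0]]}}

```text
t: 3.27
tool_pos: [0.4837, -0.0285, 0.0853]
tool_rot: [3.141, -0.029, 0.011]
contact_force: [2.4, 0.3, 8.4]
opening: -0.0002
grip_force: 3.7
```

Emit:
{"api": "step_hand", "payload": {"segments": [[0, -0.004, 0, -0.0003, 0, 0, 0], [0, -0.008, 0, -0.0004, 0, 0, 0]]}}

```text
t: 3.43
tool_pos: [0.4752, -0.0283, 0.0856]
tool_rot: [3.141, -0.029, 0.009]
contact_force: [1.5, 0.2, 6.0]
opening: 0.0001
grip_force: 3.2
```

Emit:
{"api": "step_hand", "payload": {"segments": [[0, -0.004, 0, 0.0001, 0, 0, 0], [0, -0.008, 0, 0.0002, 0, 0, 0], [0, -0.012, 0, 0.0003, 0, 0, 0], [0, -0.016, 0, 0.0005, 0, 0, 0]]}}

```text
t: 3.77
tool_pos: [0.4591, -0.0281, 0.0851]
tool_rot: [3.141, -0.028, 0.009]
contact_force: [0.8, 0.3, 5.8]
opening: 0.0001
grip_force: 3.1
```

Emit:
{"api": "step_hand", "payload": {"segments": [[0, -0.003, 0, 0.0006, 0, 0, 0], [0, -0.006, 0, 0.0012, 0, 0, 0], [0, -0.009, 0, 0.0019, 0, 0, 0], [0, -0.012, 0, 0.0028, 0, 0, 0]]}}

```text
t: 4.1
tool_pos: [0.4457, -0.0278, 0.0807]
tool_rot: [3.141, -0.028, 0.004]
contact_force: [1.2, -0.2, 2.9]
opening: -0.0003
grip_force: 1.1
```

```bash
cat > look.py <<'E'
from h import *
import sys
im=ctrl.get_image("top")[:,:,::-1]; s=ctrl.get_image("scene")[:,:,::-1]
A=np.zeros((600,800,3),np.uint8)
A[:600,:275]=cv2.resize(im[170:290,335:390],(275,600),interpolation=cv2.INTER_CUBIC)
A[:400,280:800]=cv2.resize(s[145:245,300:430],(520,400),interpolation=cv2.INTER_CUBIC)
cv2.imwrite(sys.argv[1],A)
E
python3 look.py pics/c3.png
```

```text
(no output)
```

View pics/c3.png

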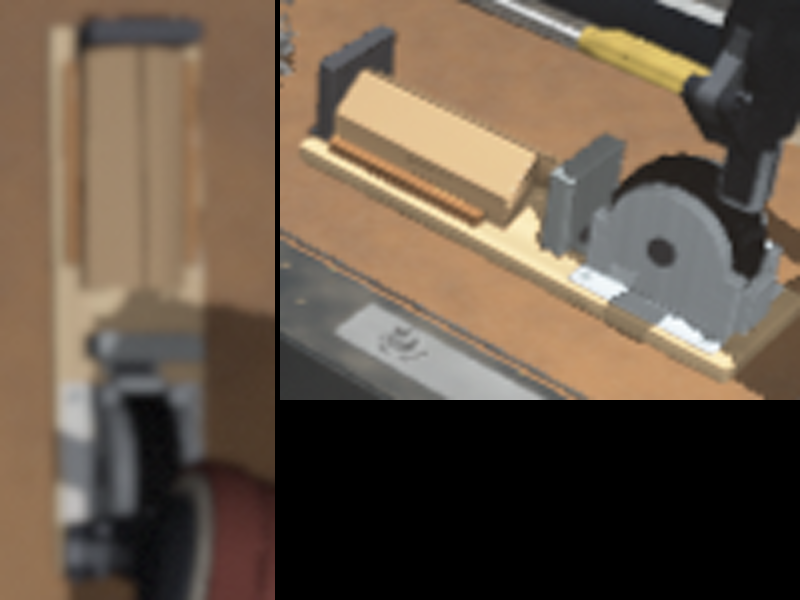

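Emit:
{"api": "step_hand", "payload": {"segments": [[0, 0, 0, -0.02, 0, 0, 0], [0, 0.03, 0, -0.02, 0, 0, 0], [0, 0.045, 0, -0.018, 0, 0, 0], [0, 0.045, 0, -0.008, 0, 0, 0], [0, 0.045, 0, -0.005, 0, 0, 0], [0, 0.045, 0, -0.004, 0, 0, 0], [0, 0.045, 0, -0.0035, 0, 0, 0], [0, 0.045, 0, -0.0035, 0, 0, 0]]}}

```text
t: 4.87
tool_pos: [0.4896, -0.0282, 0.0832]
tool_rot: [-3.141, 0.029, -0.0]
contact_force: [2.1, 0.7, 5.0]
opening: -0.0
grip_force: 2.6
```

Emit:
{"api": "step_hand", "payload": {"segments": [[0, -0.003, 0, -0.0003, 0, 0, 0], [0, -0.006, 0, -0.0008, 0, 0, 0], [0, -0.009, 0, -0.0011, 0, 0, 0], [0, -0.012, 0, -0.0013, 0, 0, 0], [0, -0.016, 0, -0.0014, 0, 0, 0]]}}

```text
t: 5.28
tool_pos: [0.4745, -0.028, 0.0857]
tool_rot: [-3.141, 0.029, -0.005]
contact_force: [1.9, 0.8, 7.4]
opening: -0.0
grip_force: 3.9
```

Emit:
{"api": "step_hand", "payload": {"segments": [[0, -0.004, 0, 0.0001, 0, 0, 0], [0, -0.008, 0, 0.0002, 0, 0, 0], [0, -0.012, 0, 0.0003, 0, 0, 0], [0, -0.016, 0, 0.0005, 0, 0, 0], [0, -0.016, 0, 0.0005, 0, 0, 0]]}}

```text
t: 5.7
tool_pos: [0.4571, -0.0278, 0.0842]
tool_rot: [3.141, -0.029, 0.0]
contact_force: [-0.6, -0.3, 7.1]
opening: -0.0002
grip_force: 3.1
```

Emit:
{"api": "step_hand", "payload": {"segments": [[0, -0.003, 0, 0.0006, 0, 0, 0], [0, -0.006, 0, 0.0012, 0, 0, 0]]}}

```text
t: 5.87
tool_pos: [0.4526, -0.0278, 0.0835]
tool_rot: [3.141, -0.029, 0.005]
contact_force: [5.0, -0.2, 6.7]
opening: 0.0003
grip_force: 3.2
```

```bash
python3 look.py pics/c4.png; python3 - <<'E'
from h import *
# jaw: measure stop-side face row along its columns in the top view
im=cv2.imread("pics/c4.png"); g=cv2.cvtColor(im,cv2.COLOR_BGR2GRAY)[290:400,150:190].mean(1); d=np.diff(cv2.GaussianBlur(g[:,None],(1,9),2)[:,0])
print(290+np.argsort(-abs(d))[:8])
for r in (300,335,345): 
    print(r,ray("top",145/5+335-.4,r/5+170-.4,.0635).round(4))
E
```

```text
[394 393 395 392 391 396 390 389]
300 [ 0.555  -0.0279  0.0635]
335 [ 0.538  -0.0274  0.0635]
345 [ 0.5332 -0.0273  0.0635]
```

View pics/c4.png

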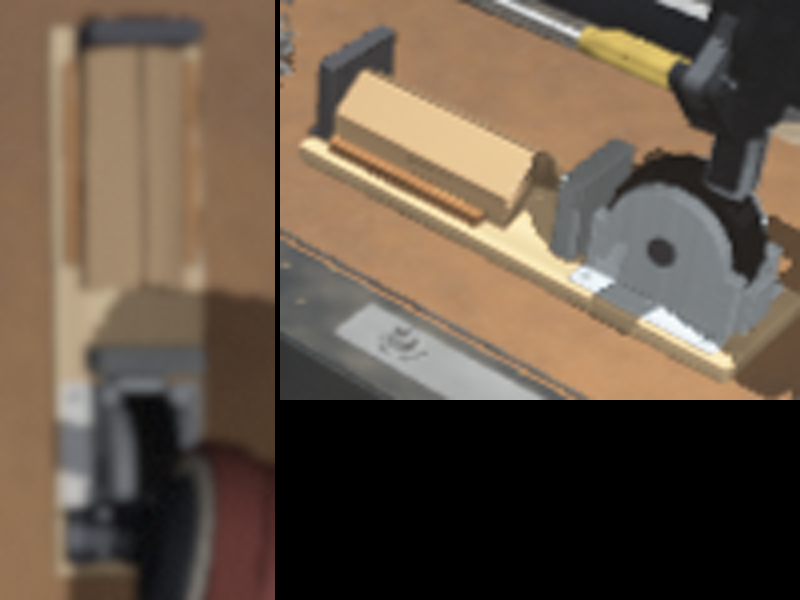

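```bash
python3 - <<'E'
from h import *
print(tool([.496,.278,.17],np.pi/2+.149)); print(tool([.496,.278,.003]))
E
```

```text
[array([ 0.0383, -0.3065, -0.0865]), array([ 0.0006, -0.0026, -0.1674])]
[array([ 0.0378, -0.3066,  0.0805])]
```

Emit:
{"api": "step_hand", "payload": {"segments": [[0, 0, 0, -0.04, 0, 0, 0], [0.085, 0, 0, -0.08, 0, 0, 0], [0.085, 0.038, -0.306, -0.087, 0, -0.0025, -0.167], [0.085, 0.038, -0.306, -0.087, 0, -0.0025, -0.167], [0.085, 0.038, -0.306, -0.087, 0, -0.0025, -0.167], [0.085, 0.038, -0.306, -0.087, 0, -0.0025, -0.167], [0.085, 0.038, -0.306, -0.087, 0, -0.0025, -0.167], [0.085, 0.038, -0.306, -0.087, 0, -0.0025, -0.167], [0.085, 0.038, -0.306, -0.087, 0, -0.0025, -0.167], [0.085, 0.038, -0.306, -0.087, 0, -0.0025, -0.167], [0.085, 0.038, -0.306, -0.087, 0, -0.0025, -0.167], [0.085, 0.038, -0.306, -0.087, 0, -0.0025, -0.167], [0.085, 0.038, -0.306, -0.087, 0, -0.0025, -0.167]]}}

```text
t: 7.05
tool_pos: [0.4942, 0.2764, 0.1683]
tool_rot: [3.131, 0.233, -0.009]
contact_force: [0.3, -0.2, 0.3]
opening: 0.0849
grip_force: 0.0
```

```bash
python3 - <<'E'
from h import *
print(tool([.496,.278,.003],np.pi/2+.149))
E
```

```text
[array([ 0.003 , -0.0015,  0.1653]), array([ 0.0011,  0.0058, -0.0005])]
```

Emit:
{"api": "step_hand", "payload": {"segments": [[0.085, 0.002, -0.001, 0.04, 0, 0.003, 0], [0.085, 0.002, -0.001, 0.08, 0, 0.003, 0], [0.085, 0.002, -0.001, 0.11, 0, 0.003, 0], [0.085, 0.002, -0.001, 0.13, 0, 0.003, 0], [0.085, 0.002, -0.001, 0.145, 0, 0.003, 0], [0.085, 0.002, -0.001, 0.155, 0, 0.003, 0], [0.085, 0.002, -0.001, 0.162, 0, 0.003, 0], [0.085, 0.002, -0.001, 0.164, 0, 0.003, 0], [0.085, 0.002, -0.001, 0.164, 0, 0.003, 0]]}}

```text
t: 7.8
tool_pos: [0.4971, 0.2783, 0.0062]
tool_rot: [-3.133, -0.232, -0.001]
contact_force: [1.0, -0.1, -0.1]
opening: 0.085
grip_force: 0.0
```

Emit:
{"api": "step_hand", "payload": {"segments": [[0.04, 0, 0, 0.001, 0, 0, 0], [0.04, 0, 0, 0.001, 0, 0, 0], [0.04, 0, 0, 0.001, 0, 0, 0], [0.04, 0, 0, 0.001, 0, 0, 0], [0.04, 0, 0, 0.001, 0, 0, 0], [0.04, 0, 0, 0.001, 0, 0, 0], [0.04, 0, 0, 0.001, 0, 0, 0], [0.04, 0, 0, 0.001, 0, 0, 0]], "grip_force": 40}}

```text
t: 8.47
tool_pos: [0.4979, 0.2793, 0.0064]
tool_rot: [-3.132, -0.234, -0.004]
contact_force: [-0.9, -0.4, 6.6]
opening: 0.0494
grip_force: 41.4
```

Emit:
{"api": "step_hand", "payload": {"segments": [[0.04, 0, 0, -0.02, 0, 0, 0], [0.04, 0, 0, -0.05, 0, 0, 0], [0.04, 0, 0, -0.09, 0, 0, 0], [0.04, 0, 0, -0.13, 0, 0, 0], [0.04, 0, 0, -0.16, 0, 0, 0], [0.04, 0, 0, -0.16, 0, 0, 0]]}}

```text
t: 8.97
tool_pos: [0.5008, 0.2805, 0.1735]
tool_rot: [-3.128, -0.234, -0.021]
contact_force: [0.7, 0.1, -0.9]
opening: 0.049
grip_force: 42.6
```

```bash
python3 - <<'E'
from h import *
cv2.imwrite("pics/s5.png",ctrl.get_image("scene")[120:420,150:450,::-1].repeat(2,0).repeat(2,1))
print(tool([.612,-.031,.165],np.pi/2-.018))
E
```

```text
[array([0.0654, 0.3241, 0.0046]), array([-0.003 , -0.0088,  0.167 ])]
```

View pics/s5.png

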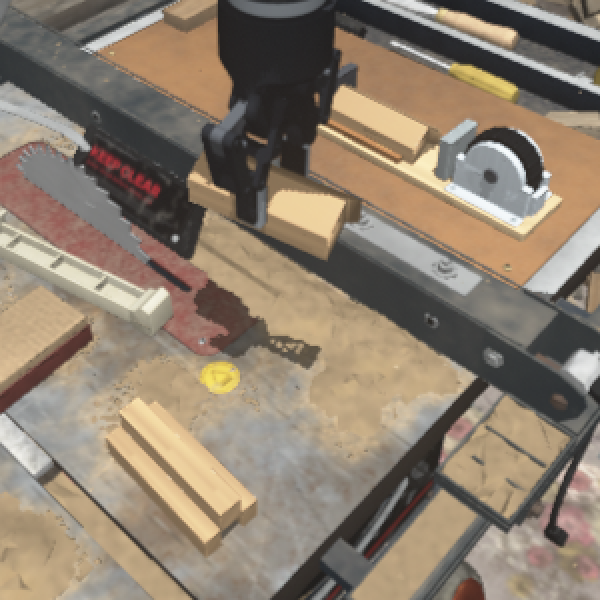

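Emit:
{"api": "step_hand", "payload": {"segments": [[0.04, 0.063, 0.324, 0.005, -0.003, -0.009, 0.167], [0.04, 0.063, 0.324, 0.005, -0.003, -0.009, 0.167], [0.04, 0.063, 0.324, 0.005, -0.003, -0.009, 0.167], [0.04, 0.063, 0.324, 0.005, -0.003, -0.009, 0.167], [0.04, 0.063, 0.324, 0.005, -0.003, -0.009, 0.167], [0.04, 0.063, 0.324, 0.005, -0.003, -0.009, 0.167], [0.04, 0.063, 0.324, 0.005, -0.003, -0.009, 0.167], [0.04, 0.063, 0.324, 0.005, -0.003, -0.009, 0.167], [0.04, 0.063, 0.324, 0.005, -0.003, -0.009, 0.167], [0.04, 0.063, 0.324, 0.005, -0.003, -0.009, 0.167], [0.04, 0.063, 0.324, 0.005, -0.003, -0.009, 0.167], [0.04, 0.063, 0.324, 0.005, -0.003, -0.009, 0.167]]}}

```text
t: 10.02
tool_pos: [0.606, -0.0309, 0.1584]
tool_rot: [3.139, -0.026, -0.017]
contact_force: [0.4, 0.2, -1.8]
opening: 0.0492
grip_force: 42.6
```

```bash
python3 - <<'E'
from h import *
print(tool([.609,-.031,.065],np.pi/2-.018))
im=ctrl.get_image("top")[:,:,::-1]
cv2.imwrite("pics/c6.png",cv2.resize(im[150:290,310:400],(386,600),interpolation=cv2.INTER_CUBIC))
E
```

```text
[array([ 0.004 , -0.0002,  0.0933]), array([0.0026, 0.0109, 0.0012])]
```

View pics/c6.png

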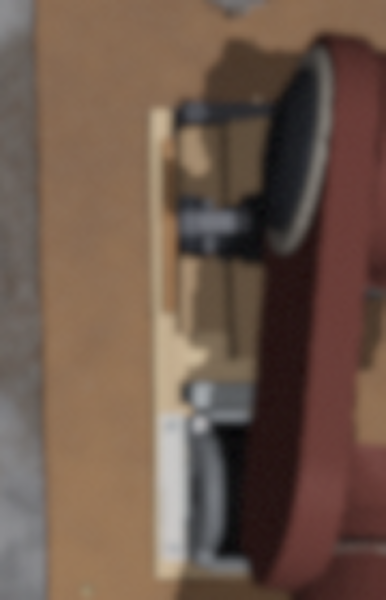

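```bash
python3 - <<'E'
from h import *
for c in ((235,357),(190,340),(230,130),(180,130)):
    u,v=c[0]/4.286+309.6,c[1]/4.286+149.6
    print(c,ray("top",u,v,.192).round(4),ray("top",u,v,.174).round(4),ray("top",u,v,.052).round(4))
E
```

```text
(235, 357) [ 0.5465 -0.0025  0.192 ] [ 0.5466 -0.0063  0.174 ] [ 0.547  -0.0321  0.052 ]
(190, 340) [0.5552 0.0195 0.192 ] [0.5555 0.0161 0.174 ] [ 0.5572 -0.0065  0.052 ]
(230, 130) [ 0.6591 -0.0033  0.192 ] [ 0.6616 -0.0071  0.174 ] [ 0.6782 -0.0331  0.052 ]
(180, 130) [0.6595 0.0216 0.192 ] [0.662  0.0183 0.174 ] [ 0.6787 -0.0041  0.052 ]
```

Emit:
{"api": "step_hand", "payload": {"segments": [[0.04, 0.003, 0, 0.03, 0.0026, 0.0105, 0], [0.04, 0.003, 0, 0.06, 0.0026, 0.0105, 0], [0.04, 0.003, 0, 0.085, 0.0026, 0.0105, 0], [0.04, 0.003, 0, 0.1, 0.0026, 0.0105, 0], [0.04, 0.003, 0, 0.106, 0.0026, 0.0105, 0], [0.04, 0.003, 0, 0.106, 0.0026, 0.0105, 0]]}}

```text
t: 10.57
tool_pos: [0.6075, -0.0313, 0.0518]
tool_rot: [3.141, -0.026, -0.003]
contact_force: [-0.6, -0.7, -1.8]
opening: 0.0489
grip_force: 42.6
```

Emit:
{"api": "step_hand", "payload": {"segments": [[0.04, 0, 0, 0.002, 0, 0, 0], [0.04, 0, 0, 0.004, 0, 0, 0], [0.04, 0, 0, 0.006, 0, 0, 0], [0.04, 0, 0, 0.006, 0, 0, 0]]}}

```text
t: 10.9
tool_pos: [0.6099, -0.0327, 0.0488]
tool_rot: [3.14, -0.028, 0.006]
contact_force: [-0.1, 1.3, -2.3]
opening: 0.049
grip_force: 42.6
```

Emit:
{"api": "step_hand", "payload": {"segments": [[0.04, 0, 0, 0.002, 0, 0, 0], [0.04, 0, 0, 0.004, 0, 0, 0], [0.04, 0, 0, 0.004, 0, 0, 0]]}}

```text
t: 11.15
tool_pos: [0.6091, -0.0327, 0.0436]
tool_rot: [3.141, -0.029, 0.003]
contact_force: [-0.6, -0.0, -1.6]
opening: 0.0489
grip_force: 42.6
```

Emit:
{"api": "step_hand", "payload": {"segments": [[0.04, 0, 0, 0.0015, 0, 0, 0], [0.04, 0, 0, 0.003, 0, 0, 0], [0.04, 0, 0, 0.003, 0, 0, 0]]}}

```text
t: 11.4
tool_pos: [0.6098, -0.0324, 0.0418]
tool_rot: [-3.141, 0.029, -0.004]
contact_force: [-1.1, 1.4, 1.7]
opening: 0.0489
grip_force: 43.0
```

Emit:
{"api": "step_hand", "payload": {"segments": [[0.04, 0, 0, 0.0015, 0, 0, 0], [0.04, 0, 0, 0.0015, 0, 0, 0], [0.04, 0, 0, 0.0015, 0, 0, 0]]}}

```text
t: 11.65
tool_pos: [0.61, -0.0322, 0.0416]
tool_rot: [-3.141, 0.029, -0.005]
contact_force: [-4.7, 1.5, 10.3]
opening: 0.0491
grip_force: 43.7
```

Emit:
{"api": "step_hand", "payload": {"segments": [[0.055, 0, 0, 0, 0, 0, 0], [0.06, 0, 0, 0, 0, 0, 0], [0.085, 0, 0, -0.002, 0, 0, 0], [0.085, 0, 0, -0.004, 0, 0, 0], [0.085, 0, 0, -0.004, 0, 0, 0], [0.085, 0, 0, -0.004, 0, 0, 0], [0.085, 0, 0, -0.03, 0, 0, 0], [0.085, 0, 0, -0.07, 0, 0, 0], [0.085, 0, 0, -0.11, 0, 0, 0]]}}

```text
t: 12.4
tool_pos: [0.6074, -0.0324, 0.1485]
tool_rot: [3.141, -0.029, -0.004]
contact_force: [1.8, 0.7, 0.7]
opening: 0.0851
grip_force: 0.0
```

Emit:
{"api": "step_hand", "payload": {"segments": [[0, -0.04, 0, 0, 0, 0, 0], [0, -0.08, 0, 0, 0, 0, 0], [0, -0.12, 0, 0, 0, 0, 0], [0, -0.158, -0.003, 0, 0, 0, 0], [0, -0.158, -0.003, 0.02, 0, 0, 0], [0, -0.158, -0.003, 0.035, 0, 0, 0], [0, -0.158, -0.003, 0.035, 0, 0, 0], [0, -0.158, -0.003, 0.035, 0, 0, 0], [0, -0.158, -0.003, 0.035, 0, 0, 0]]}}

```text
t: 13.15
tool_pos: [0.4519, -0.0269, 0.1148]
tool_rot: [3.14, -0.029, 0.004]
contact_force: [-0.2, 0.2, 0.3]
opening: -0.0
grip_force: 0.0
```

```bash
python3 look.py pics/c7.png;  python3 - <<'E'
from h import *
print(tool([.449,-.0285,.09],np.pi/2-.018))
E
```

```text
[array([-0.0033,  0.0015,  0.0251]), array([ 0.0011, -0.0035, -0.0001])]
```

View pics/c7.png

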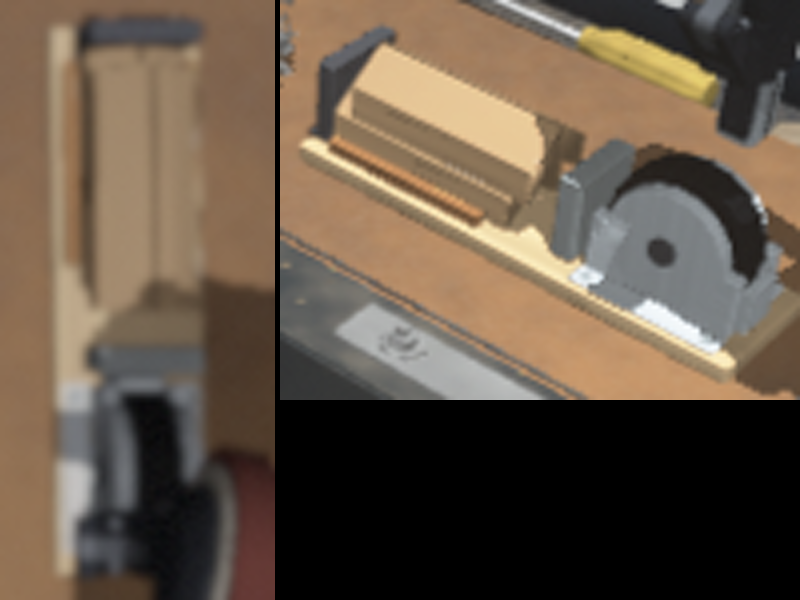

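Emit:
{"api": "step_hand", "payload": {"segments": [[0, -0.003, 0.0015, 0.02, 0, -0.003, 0], [0, -0.003, 0.0015, 0.028, 0, -0.003, 0], [0, -0.003, 0.0015, 0.031, 0, -0.003, 0], [0, -0.003, 0.0015, 0.033, 0, -0.003, 0], [0, -0.003, 0.0015, 0.034, 0, -0.003, 0], [0, -0.003, 0.0015, 0.034, 0, -0.003, 0]]}}

```text
t: 13.75
tool_pos: [0.449, -0.0282, 0.0822]
tool_rot: [3.141, -0.028, -0.001]
contact_force: [-4.0, 1.6, 9.7]
opening: 0.0
grip_force: 4.8
```

Emit:
{"api": "step_hand", "payload": {"segments": [[0, 0.003, 0, -0.0006, 0, 0, 0], [0, 0.006, 0, -0.0014, 0, 0, 0], [0, 0.009, 0, -0.002, 0, 0, 0], [0, 0.012, 0, -0.0024, 0, 0, 0], [0, 0.016, 0, -0.0027, 0, 0, 0], [0, 0.02, 0, -0.0028, 0, 0, 0]]}}

```text
t: 14.25
tool_pos: [0.4701, -0.0286, 0.0856]
tool_rot: [3.141, -0.028, 0.003]
contact_force: [-2.1, 1.7, 9.7]
opening: 0.0002
grip_force: 4.7
```

Emit:
{"api": "step_hand", "payload": {"segments": [[0, 0.004, 0, 0, 0, 0, 0], [0, 0.008, 0, 0.0002, 0, 0, 0], [0, 0.012, 0, 0.0003, 0, 0, 0], [0, 0.016, 0, 0.0007, 0, 0, 0], [0, 0.02, 0, 0.0016, 0, 0, 0], [0, 0.024, 0, 0.0027, 0, 0, 0]]}}

```text
t: 14.75
tool_pos: [0.4938, -0.029, 0.0817]
tool_rot: [3.141, -0.028, 0.002]
contact_force: [-0.4, 1.4, 4.9]
opening: 0.0001
grip_force: 2.0
```

Emit:
{"api": "step_hand", "payload": {"segments": [[0, 0, 0, -0.02, 0, 0, 0], [0, -0.03, 0, -0.02, 0, 0, 0], [0, -0.045, 0, -0.018, 0, 0, 0], [0, -0.045, 0, -0.008, 0, 0, 0], [0, -0.045, 0, -0.004, 0, 0, 0], [0, -0.045, 0, -0.002, 0, 0, 0], [0, -0.045, 0, -0.0005, 0, 0, 0], [0, -0.045, 0, 0, 0, 0, 0], [0, -0.045, 0, 0, 0, 0, 0]]}}

```text
t: 15.5
tool_pos: [0.4481, -0.0282, 0.0821]
tool_rot: [3.141, -0.028, -0.004]
contact_force: [-7.8, 2.0, 14.0]
opening: 0.0003
grip_force: 7.8
```

Emit:
{"api": "step_hand", "payload": {"segments": [[0, 0.003, 0, -0.0006, 0, 0, 0], [0, 0.006, 0, -0.0014, 0, 0, 0], [0, 0.009, 0, -0.002, 0, 0, 0], [0, 0.012, 0, -0.0024, 0, 0, 0], [0, 0.016, 0, -0.0027, 0, 0, 0], [0, 0.02, 0, -0.0028, 0, 0, 0]]}}

```text
t: 16.0
tool_pos: [0.4695, -0.0286, 0.0853]
tool_rot: [3.141, -0.028, 0.001]
contact_force: [-4.6, 2.4, 14.7]
opening: 0.0003
grip_force: 7.2
```

Emit:
{"api": "step_hand", "payload": {"segments": [[0, 0.003, 0, 0, 0, 0, 0], [0, 0.006, 0, 0.0001, 0, 0, 0], [0, 0.009, 0, 0.0002, 0, 0, 0], [0, 0.009, 0, 0.0002, 0, 0, 0]]}}

```text
t: 16.33
tool_pos: [0.4761, -0.0287, 0.0853]
tool_rot: [3.141, -0.028, -0.012]
contact_force: [-15.1, 2.0, 23.3]
opening: -0.0004
grip_force: 11.3
```

Emit:
{"api": "step_hand", "payload": {"segments": [[0, 0.001, 0, 0, 0, 0, 0], [0, 0.001, 0, 0, 0, 0, 0]]}}

```text
t: 16.5
tool_pos: [0.4762, -0.0287, 0.0852]
tool_rot: [3.141, -0.028, -0.014]
contact_force: [-18.0, 1.8, 24.2]
opening: -0.0001
grip_force: 12.1
```

Emit:
{"api": "step_hand", "payload": {"segments": [[0, 0, 0, -0.02, 0, 0, 0], [0, -0.02, 0, -0.06, 0, 0, 0], [0, -0.06, 0, -0.1, 0, 0, 0], [0, -0.06, 0, -0.1, 0, 0, 0]]}}

```text
t: 16.83
tool_pos: [0.4183, -0.0279, 0.1869]
tool_rot: [3.139, -0.028, 0.006]
contact_force: [0.0, -0.6, -0.6]
opening: 0.0001
grip_force: 0.0
```

```bash
python3 look.py pics/c8.png; python3 - <<'E'
from h import *
im=ctrl.get_image("top"); 
for r in (265,275,285,290,295): print(r,ray("top",145/5+335-.4,r/5+170-.4,.0635).round(4))
E
```

```text
265 [ 0.572  -0.0284  0.0635]
275 [ 0.5672 -0.0283  0.0635]
285 [ 0.5623 -0.0281  0.0635]
290 [ 0.5599 -0.0281  0.0635]
295 [ 0.5574 -0.028   0.0635]
```

View pics/c8.png

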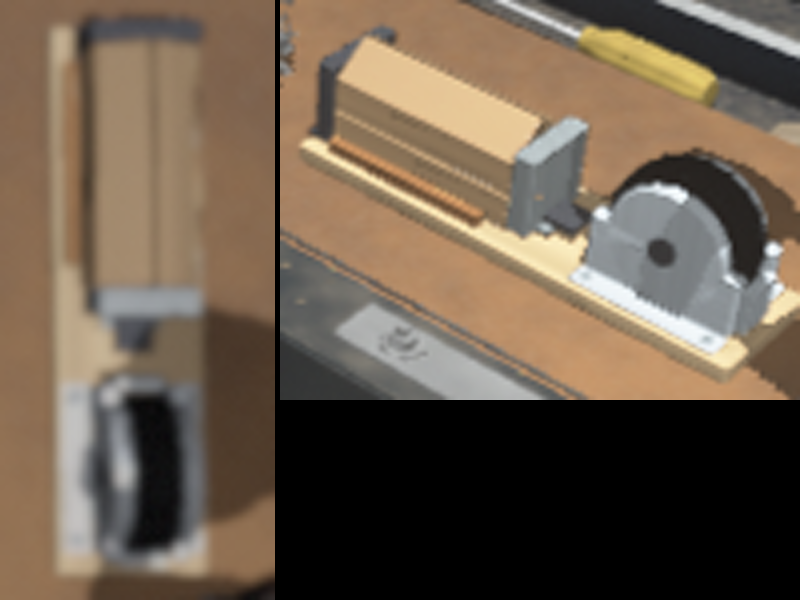

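```bash
python3 -c "
from station import ctrl
print(ctrl.finish_job())"
```

```text
the job is handed in; nothing more can be done
None
```

The job is handed in after about 17 s of robot time, but no verdict was returned. By my last pictures, the V-grooved moulding is nested on the base moulding, the jaw holds both against the end stop, and the arm is clear.

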